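# Close the bowl cutter's keyed lid and pulse it

## Robot

A 6-joint arm with a two-finger parallel gripper is mounted at the origin on the work surface. World frame = base frame: x ahead of the robot, y to its left, z up, the work surface at z = 0. Lengths are in m, angles in rad, forces in N, time in s.
With the tool pointing down it reaches from about 0.3 to 0.775 m from the base axis. Payload 14.6 kg.
Tool frame: the origin (TCP) lies midway between the tips of the shut fingers; the grasp point (between the pads) lies 19 mm behind it (tcp_to_grasp is the distance from the TCP to the grasp point, in m); z points along the fingers, y is the line along which they close (so a half turn about z gives the same grasp; the last joint's range is limited). The gripper opens to 94 mm and grips with 3 to 60 N. Pads are 16 mm wide; open, the fingers measure 119 mm over their backs; the gripper's body (75 mm by 177 mm) begins 78 mm behind the grasp point.
Start: joints at [1.126, 0.3, 1.521, -0, 1.321, -0.067], TCP at [0.203, 0.511, 0.205] pointing down, gripper open.
Joint ranges: [-3.03, 3.03], [-0.79, 2.21], [0.23, 2.52], [-1.04, 4.18], [0, 3.07], [-2.55, 2.55]. Speed limits (rad/s): [2.22, 2.22, 2.57, 3.14, 3.14, 3.14].

## Interface

Orientations are given as [roll, pitch, yaw] about the fixed x, y, z axes, in that order (R = Rz(yaw) Ry(pitch) Rx(roll)).
In Python, from station import * gives the robot as it stands.
- The arm moves only by the tool send_rows, never from a script. Its argument "motion" is a list of rows, each a list of 3 entries, a list of its own where there are three numbers: the shift along the tool's x, y, z in units of 0.03 m (1.0 is 0.03 m), then the turn, a rotation vector about the tool's x, y, z in units of 0.12 rad (1.0 is 0.12 rad), then the opening, from -1 (shut) to 1 (fully open). In form: [[[x, y, z], [rx, ry, rz], grip], ...]. A call has 1 to 12 rows; each row shifts and turns the commanded pose from where the row before left it, along the tool's axes as they then stand; what a row does not reach is not made up. A row lasts 1/10 s, in which the tool goes at most 50 mm and 8.59 degrees, less where a joint would pass 70% of its speed; a pose out of reach is approached as far as the arm can. A call with a number of a shift or a turn outside -1 to 1 is refused whole. A call with a gripper value outside its range is refused whole. The fingers move at their own pace and stop on an object; "squeeze" is the grip in N (left out, the last holds). Time passes only in rows, so rows that do not move let the fingers close. It gives the time, the measured TCP pose, the force, the opening and the grip force at its end, in the units of the state.
- get_obs(): the state, without advancing time (a new reading comes with each control period).
- camera(name): name is "scene" or "top" or "wrist"; returns a dict with "pixels" (400x640x3 uint8, red, green, blue), "depth" (400x640 float32, m along the optical axis (not along the pixel's ray), 0 where there is no reading), "fx", "fy", "cx", "cy" (pixels), "rvec" (rotation vector, rad) and "tvec" (3), from world to camera coordinates, as OpenCV has them. Camera axes: x right, y down, z forward; pixel columns grow to the right and rows downward; lengths in m; the calibration is good to about 2 mm. A picture is of the moment at which its call begins.
- hand_in(): hands the job in; it is judged then, once.
The state is a dict: "time_s": time; "qpos": joint angles; "joint_vel": joint speeds; "tau": joint torques, N m; "ee_pos": TCP position; "eef_rot": TCP orientation; "force": force on the tool from outside, world axes, zero at the start; "moment": the same for the moment, N m; "grip_width": finger opening in m; "grip_force": force on a finger pad.
Only numpy, scipy, OpenCV 4.12 (cv2) and the standard library are available. Lean on these libraries where they do the work, as an engineer would, in place of code of your own. Each camera call takes 0.05 s, during which the arm holds its last target. There are 200 camera calls.

## Task

The grey lid of the bowl cutter is lying loose on its bowl, turned the wrong way and standing a little high on its keys. Without lifting it off the bowl, turn the lid until its tongue faces the marked post and it drops fully home, flat on the rim; then press the pulse button all the way down and let go. Leave the bottle, the steel cup and the jar around it where they are.

Things in the scene. Friction and masses are not known exactly. Their poses are not given: they have to be found in the camera images.
- machine: Bowl cutter, fixed: motor base 210 x 200 with a round steel bowl (170 outer diameter), rim 180 above the table. Origin on the table under the bowl's axis, z up; +x points from the axis to the grey interlock post (22 x 36, 111 to 133 out, top 198 with a black rib 3 higher), -y to the control pod (90 x 80 x 150 high, 140 out).
- mark (a point): Middle of the post's face that looks at the bowl, 111 from the bowl's axis, 188 above the table: what the tongue must face.
- bowl_rim (a point): Centre of the bowl's mouth at the rim's height (180). A key ring with three pockets lies in the mouth, hidden under the lid. It was fitted by hand and sits up to 7 degrees either side of the post's direction, so the exact drop angle is found by feel. The drop angle is where the lid's tongue points along the ring's own direction.
- lid: Round grey lid 176 diameter, 6 thick, 0.28 to 0.46 kg, on the bowl. Origin: centre of disc's underside; z up; +x to its tongue. Beneath, a spigot (108 dia, 20 deep) centres it with 1 play; three round-ended keys (6 dia, 7 long) ride on the ring, so it stands 7 above the rim until, at one angle only, all keys meet their pockets (2 play, 60 to 80 out) and it drops by its weight.
- tongue (a point): Outer end of the lid's tongue, a flat tab 24 wide, 6 thick, reaching 104 from the lid's axis. Across from it on the lid, 61 out, is a round feed opening 38 diameter, top 29 above the lid's origin.
- grip (a point): On the lid's axis, middle of the upright black bar grip on top of the lid: bar 52 long (along the lid's x) x 14 wide (y), from 6 to 36 above the lid's origin; this point is 24 above that origin.
- pulse (a joint): Travel of the pulse button in m: 0 up, 0.006 fully down; springs back; about 5 N.
- pulse_top (a point): Centre of the top of the pulse button, a grey round button 28 diameter in a black housing on the control pod; it is pressed straight down.
- bottle: Bystander, to be left alone: yellow squeeze bottle 60 dia x 170 high (mm), loose on the table; origin under its middle.
- shaker: Bystander, to be left alone: steel cup 64 dia x 85 high (mm), loose on the table; origin under its middle.
- jar: Bystander, to be left alone: glass jar 72 dia x 90 high (mm), loose on the table; origin under its middle.
Not all that is in view belongs to the job. Leave any red or turquoise look-alike of the lid alone.

How it is judged:
By the outcome, as a careful person would: the job done as asked, in the order asked, and still so for the second after the job is handed in, with the robot touching nothing.
It also fails if it takes over 48 s, if anything falls off the work surface, if the arm or the gripper's body presses on something with over 40 N, if the wrist force passes 120 N, or if a joint passes its speed limit or range.

## Working session

There is one attempt and no reset: what is moved stays moved. The work goes in short steps, Python scripts to look and compute and a tool call to move; the robot and the scene stay as the last step left them, time stands still between calls to the robot, and variables do not carry over. Pictures are saved under pics/ and viewed, at most 10 in all, crops included, and the job is handed in when it is done.

Besides the shell and the picture viewer there is one more tool, called after ">>>" as name([rows], argument=value, ...), one row to a line, values as JSON. send_rows: Moves the arm, as the interface text tells. Its arguments: {"type":"object","properties":{"motion":{"type":"array"},"squeeze":{"type":"number"}},"required":["motion"]}

```bash
mkdir -p pics; cat > h.py <<'E'
from station import *
import numpy as np, cv2, pickle
def pts(c):
    R,_=cv2.Rodrigues(np.array(c["rvec"],float)); t=np.array(c["tvec"],float).ravel()
    d=c["depth"]; v,u=np.indices(d.shape)
    P=np.stack([(u-c["cx"])/c["fx"]*d,(v-c["cy"])/c["fy"]*d,d],-1)
    W=(P-t)@R; W[d==0]=np.nan
    return W
E
python3 - <<'E'
from h import *
o=get_obs(); print(o)
D={n:camera(n) for n in("scene","top")}
pickle.dump(D,open("d0.pkl","wb"))
im=[cv2.resize(D[n]["pixels"][...,::-1],(480,300)) for n in D]
for n in D:
  cv2.imwrite(f"pics/{n}0.png",D[n]["pixels"][...,::-1])
  R,_=cv2.Rodrigues(np.array(D[n]["rvec"],float)); print(n,(-R.T@np.array(D[n]["tvec"]).ravel()))
E
```

```text
{'time_s': 0.0, 'qpos': array([ 1.12638162e+00,  3.00454681e-01,  1.52158554e+00, -1.33362564e-05,
        1.32071191e+00, -6.65919389e-02]), 'joint_vel': array([ 0.00049789,  0.00033106, -0.00077783,  0.0013002 , -0.00304769,
        0.00110495]), 'tau': array([ 5.97305007e-04, -5.31811488e+01, -3.52737236e+01,  7.08424137e-02,
        2.43438041e-02, -7.52624169e-05]), 'ee_pos': array([0.20278001, 0.51096506, 0.20489346]), 'eef_rot': array([-3.14043489e+00, -6.42658430e-05,  2.76377316e+00]), 'force': array([ 0.32319778, -0.00386274, -0.66855428]), 'moment': array([-0.0018251 ,  0.03695386,  0.05804905]), 'grip_force': 0.0, 'grip_width': 0.09420888804364864}
scene [1.1407506  0.48986373 1.40735574]
top [0.36662471 0.01764957 1.26609581]
```

View pics/scene0.png

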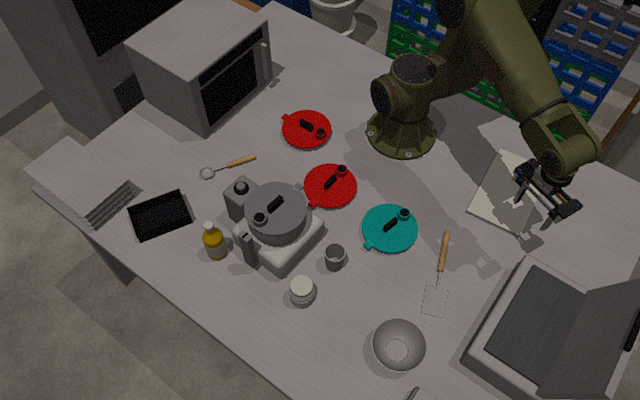

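View pics/top0.png

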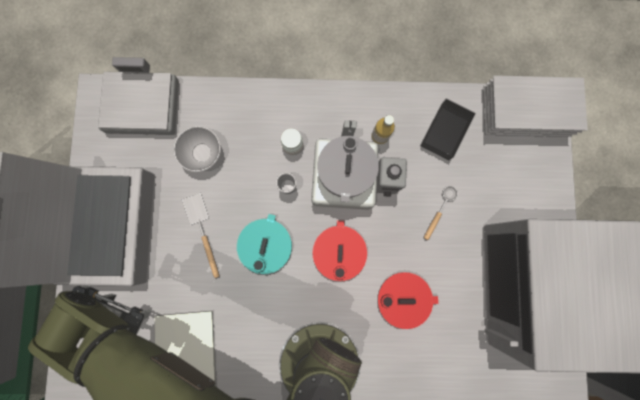

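The top view shows four lids: the grey one at (348,165) on the machine's bowl, a turquoise one at (264,246), and red ones at (340,252) and (405,300). Only the grey one sits on the bowl, so it is the one meant. Its feed opening is at about (349,144), toward the post at (349,128), so the lid is turned roughly half a turn wrong. I'll confirm that in a crop and measure.

```bash
cat > an.py <<'E'
from h import *
D=pickle.load(open("d0.pkl","rb"))
c=D["top"];W=pts(c);z=W[...,2]
a=cv2.resize(c["pixels"][110:220,290:430,::-1],None,fx=4,fy=4,interpolation=cv2.INTER_CUBIC)
s=cv2.resize(D["scene"]["pixels"][160:310,190:350,::-1],(469,440),interpolation=cv2.INTER_CUBIC)
s2=np.hstack([a[:, :],s])[:, :]
cv2.imwrite("pics/crop0.png",cv2.resize(s2,(800,int(s2.shape[0]*800/s2.shape[1]))))
for n in D:
    W=pts(D[n]);z=W[...,2];x=W[...,0];y=W[...,1]
    roi=(x>0.38)&(x<0.78)&(y>-.22)&(y<.2)
    hist,e=np.histogram(z[roi],bins=np.arange(0,.26,.004)); print(n,[(round(e[i],3),int(h)) for i,h in enumerate(hist) if h>15])
    m=roi&(z>.188)&(z<.199)
    k=np.isfinite(z)&m
    nn,l,st,ce=cv2.connectedComponentsWithStats(k.astype(np.uint8))
    for i in range(1,nn):
        if st[i,4]>15:
            q=W[l==i]; (cx,cy),r=cv2.minEnclosingCircle(q[:,:2].astype(np.float32)); print(n,"lid?",st[i],q.mean(0).round(4),(round(cx,4),round(cy,4),round(r,4)),np.median(q[:,2]))
    m=roi&(z>.203)
    nn,l,st,ce=cv2.connectedComponentsWithStats((np.isfinite(z)&m).astype(np.uint8))
    for i in range(1,nn):
        if st[i,4]>8:
            q=W[l==i]; rr=cv2.minAreaRect(q[:,:2].astype(np.float32)); print(n,"high",st[i],q.mean(0).round(4),np.round(rr[0],4),np.round(rr[1],4),rr[2],q[:,2].max())
E
python3 an.py
```

```text
scene [(np.float64(0.0), 3623), (np.float64(0.004), 1395), (np.float64(0.008), 181), (np.float64(0.012), 41), (np.float64(0.016), 59), (np.float64(0.02), 233), (np.float64(0.024), 579), (np.float64(0.028), 469), (np.float64(0.032), 176), (np.float64(0.036), 103), (np.float64(0.04), 107), (np.float64(0.044), 108), (np.float64(0.048), 109), (np.float64(0.052), 116), (np.float64(0.056), 115), (np.float64(0.06), 140), (np.float64(0.064), 119), (np.float64(0.068), 131), (np.float64(0.072), 112), (np.float64(0.076), 119), (np.float64(0.08), 126), (np.float64(0.084), 216), (np.float64(0.088), 338), (np.float64(0.092), 331), (np.float64(0.096), 514), (np.float64(0.1), 587), (np.float64(0.104), 188), (np.float64(0.108), 70), (np.float64(0.112), 64), (np.float64(0.116), 65), (np.float64(0.12), 55), (np.float64(0.124), 44), (np.float64(0.128), 62), (np.float64(0.132), 64), (np.float64(0.136), 69), (np.float64(0.14), 66), (np.float64(0.144), 102), (np.float64(0.148), 182), (np.float64(0.152), 137), (np.float64(0.156), 78), (np.float64(0.16), 87), (np.float64(0.164), 94), (np.float64(0.168), 99),
[... 2057 characters left out ...]
, 38), (np.float64(0.184), 70), (np.float64(0.188), 1286), (np.float64(0.192), 1291), (np.float64(0.196), 124), (np.float64(0.2), 18), (np.float64(0.208), 27), (np.float64(0.212), 92), (np.float64(0.216), 54), (np.float64(0.22), 64)]
top lid? [344 120  12   9  71] [ 0.7207 -0.0707  0.1961] (0.7227, -0.0713, 0.0192) 0.19675698667143443
top lid? [ 317  136   61   66 2619] [ 0.5938 -0.0653  0.1921] (0.5921, -0.0664, 0.0961) 0.19205681134858116
top high [343 136  14  14 150] [ 0.6602 -0.07    0.2142] [ 0.6607 -0.0704] [0.0367 0.0365] 59.09851837158203 0.22053974194578596
top high [345 154   7  20 105] [ 0.5989 -0.0656  0.2208] [ 0.5998 -0.066 ] [0.0141 0.0517] 85.75788116455078 0.226490966309002
```

View pics/crop0.png

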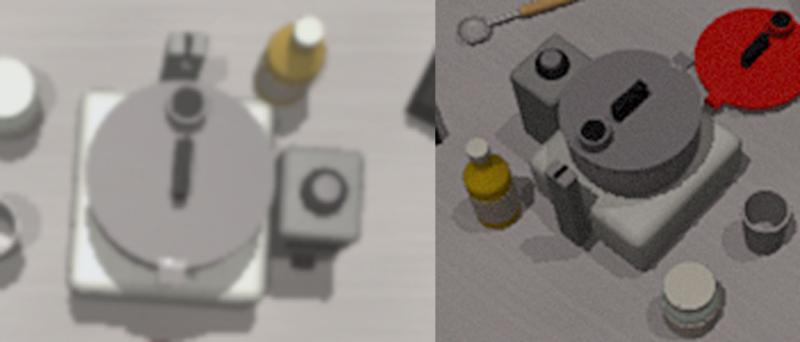

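Confirmed. The grey lid has its feed opening facing the post and its tongue at the back, with the lid axis at about (0.5995, -0.066) and lid yaw about 176°. The post direction is about -2.6°. I'll lift, align the tool yaw, then travel over.

>>> send_rows([
  [[0,0,-1],[0,0,-0.85],1],
  [[0,0,-1],[0,0,-0.85],1],
  [[0,0,-1],[0,0,-0.85],1],
  [[-0.73,-0.91,0],[0,0,0],1],
  [[-0.73,-0.91,0],[0,0,0],1],
  [[-0.73,-0.91,0],[0,0,0],1],
  [[-0.73,-0.91,0],[0,0,0],1],
  [[-0.73,-0.91,0],[0,0,0],1],
  [[-0.73,-0.91,0],[0,0,0],1],
  [[-0.73,-0.91,0],[0,0,0],1],
  [[-0.73,-0.91,0],[0,0,0],1],
  [[-0.73,-0.91,0],[0,0,0],1],
], squeeze=20)

```text
time_s: 1.3
ee_pos: [0.3824, 0.2507, 0.2953]
eef_rot: [-3.141, -0.0, 3.07]
force: [0.2, 0.1, 0.3]
grip_width: 0.0941
grip_force: 0.0
```

>>> send_rows([
  [[-0.73,-0.91,0],[0,0,0],1],
  [[-0.73,-0.91,0],[0,0,0],1],
  [[-0.73,-0.91,0],[0,0,0],1],
  [[-0.73,-0.91,0],[0,0,0],1],
  [[-0.73,-0.91,0],[0,0,0],1],
  [[-0.73,-0.91,0],[0,0,0],1],
  [[-0.73,-0.91,0],[0,0,0],1],
  [[-0.73,-0.91,0],[0,0,0],1],
  [[-0.73,-0.91,0],[0,0,0],1],
  [[-0.73,-0.91,0],[0,0,0],1],
  [[-0.73,-0.91,0],[0,0,0],1],
  [[0,0,0],[0,0,0],0.2],
])

```text
time_s: 2.5
ee_pos: [0.6016, -0.0678, 0.2939]
eef_rot: [-3.141, -0.002, 3.067]
force: [0.3, 1.0, -0.5]
grip_width: 0.089
grip_force: 0.0
```

>>> send_rows([
  [[0.07,0.06,0.8],[0,0,0],0.1],
  [[0,0,0.8],[0,0,0],0.0],
  [[0,0,0.8],[0,0,0],0.0],
  [[0,0,0.4],[0,0,0],0],
  [[0,0,0.2],[0,0,0],0],
  [[0,0,0.05],[0,0,0],0],
  [[0,0,0],[0,0,0],0],
], squeeze=10)

```text
time_s: 3.2
ee_pos: [0.5989, -0.0628, 0.2048]
eef_rot: [-3.142, 0.001, 3.07]
force: [-0.3, 1.0, -0.8]
grip_width: 0.0471
grip_force: 0.0
```

```bash
python3 - <<'E'
from h import *
o=get_obs(); print(o["ee_pos"],o["eef_rot"],o["force"],o["grip_width"])
c=camera("wrist"); cv2.imwrite("pics/w1.png",c["pixels"][...,::-1])
E
```

```text
[ 0.59888545 -0.06277988  0.20476657] [-3.14150565e+00  1.07532495e-03  3.06991495e+00] [-0.32255953  0.97902258 -0.77978277] 0.0471452671934903
```

View pics/w1.png

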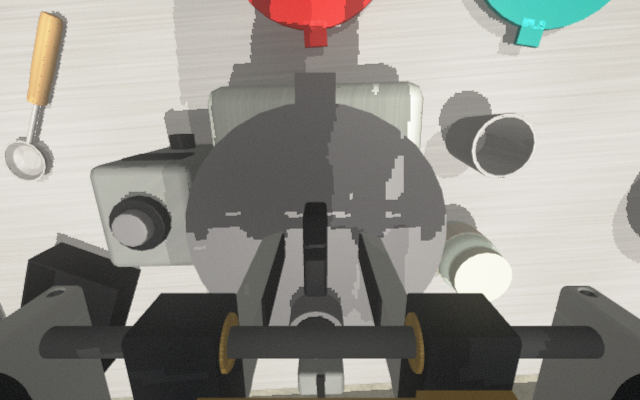

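The wrist view shows the bar (315,250) between the open fingers (~270 and ~370), and the button at (133,225). Now I'll correct slightly, lower and grip.

>>> send_rows([
  [[0,-0.1,0.1],[0,0,0],0],
  [[0,0,0.1],[0,0,0],0],
  [[0,0,0],[0,0,0],-0.5],
  [[0,0,0],[0,0,0],-0.75],
  [[0,0,0],[0,0,0],-1],
  [[0,0,0],[0,0,0],-1],
  [[0,0,0],[0,0,0],-1],
], squeeze=12)

```text
time_s: 3.95
ee_pos: [0.5984, -0.0659, 0.198]
eef_rot: [-3.142, 0.0, 3.07]
force: [0.4, -1.1, 0.9]
grip_width: 0.0139
grip_force: 12.0
```

>>> send_rows([
  [[0,0,0],[0,0,0.3],-1],
  [[0,0,0],[0,0,0.6],-1],
  [[0,0,0],[0,0,0.8],-1],
  [[0,0,0],[0,0,0.8],-1],
  [[0,0,0],[0,0,0.8],-1],
  [[0,0,0],[0,0,0.6],-1],
  [[0,0,0],[0,0,0.3],-1],
  [[0,0,0],[0,0,0],-1],
])

```text
time_s: 4.75
ee_pos: [0.5984, -0.0658, 0.198]
eef_rot: [3.141, 0.0, 2.565]
force: [-0.9, 1.4, 0.5]
grip_width: 0.0138
grip_force: 12.0
```

>>> send_rows([
  [[0,0,0],[0,0,0.6],-1],
  [[0,0,0],[0,0,0.9],-1],
  [[0,0,0],[0,0,0.9],-1],
  [[0,0,0],[0,0,0.9],-1],
  [[0,0,0],[0,0,0.9],-1],
  [[0,0,0],[0,0,0.9],-1],
  [[0,0,0],[0,0,0.9],-1],
  [[0,0,0],[0,0,0.9],-1],
  [[0,0,0],[0,0,0.9],-1],
  [[0,0,0],[0,0,0.9],-1],
  [[0,0,0],[0,0,0.7],-1],
  [[0,0,0],[0,0,0.3],-1],
])

```text
time_s: 5.95
ee_pos: [0.5984, -0.0658, 0.198]
eef_rot: [3.142, 0.0, 1.4]
force: [-1.0, 0.1, 0.4]
grip_width: 0.0141
grip_force: 12.1
```

>>> send_rows([
  [[0,0,0],[0,0,0.6],-1],
  [[0,0,0],[0,0,0.9],-1],
  [[0,0,0],[0,0,0.9],-1],
  [[0,0,0],[0,0,0.9],-1],
  [[0,0,0],[0,0,0.9],-1],
  [[0,0,0],[0,0,0.9],-1],
  [[0,0,0],[0,0,0.9],-1],
  [[0,0,0],[0,0,0.9],-1],
  [[0,0,0],[0,0,0.9],-1],
  [[0,0,0],[0,0,0.9],-1],
  [[0,0,0],[0,0,0.7],-1],
  [[0,0,0],[0,0,0.3],-1],
])

```text
time_s: 7.15
ee_pos: [0.5984, -0.0659, 0.198]
eef_rot: [3.141, -0.0, 0.236]
force: [0.3, -0.7, 0.3]
grip_width: 0.0142
grip_force: 12.1
```

```bash
python3 - <<'E'
from h import *
o=get_obs(); print({k:np.round(o[k],4) for k in("time_s","qpos","ee_pos","eef_rot","force","moment")})
c=camera("top"); W=pts(c);z=W[...,2];x=W[...,0];y=W[...,1]
m=(x>.70)&(x<.75)&(abs(y+.07)<.04)&(z>.19)&(z<.206); q=W[m]; print(m.sum(),q[:,:2].mean(0),cv2.minAreaRect(q[:,:2].astype(np.float32)))
cv2.imwrite("pics/top2.png",cv2.resize(c["pixels"][110:220,280:430,::-1],None,fx=5,fy=5,interpolation=cv2.INTER_CUBIC))
E
```

```text
{'time_s': np.float64(7.15), 'qpos': array([-1.7040e-01,  4.2200e-01,  1.3734e+00, -1.0000e-04,  1.3461e+00,
        1.1643e+00]), 'ee_pos': array([ 0.5984, -0.0659,  0.198 ]), 'eef_rot': array([ 3.1414e+00, -1.0000e-04,  2.3610e-01]), 'force': array([ 0.2583, -0.7406,  0.3278]), 'moment': array([-0.0891,  0.1142,  0.2425])}
1 [ 0.70011044 -0.04424637] ((0.7001104354858398, -0.0442463718354702), (0.0, 0.0), 0.0)
```

View pics/top2.png

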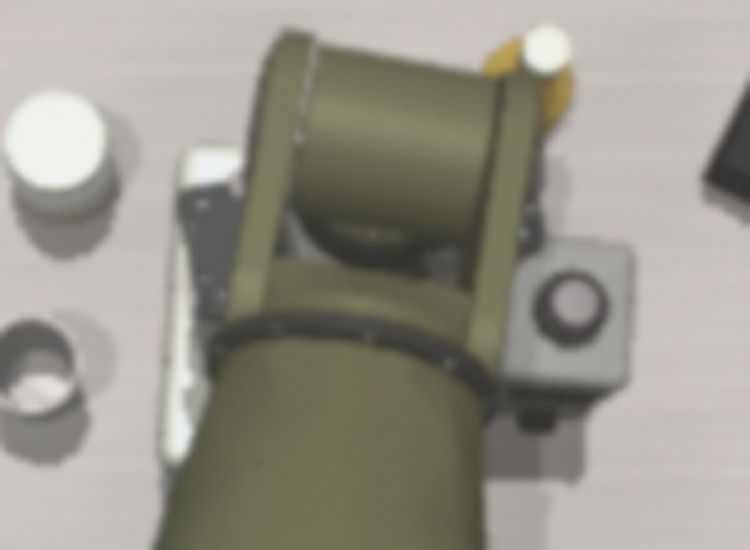

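The arm hides the lid from the top camera, and the bystanders haven't moved. I'll start the feel scan by turning to +0.13 and adding a small downward press.

>>> send_rows([
  [[0,0,0],[0,0,0.4],-1],
  [[0,0,0],[0,0,0.4],-1],
  [[0,0,0.03],[0,0,0],-1],
  [[0,0,0],[0,0,0],-1],
])

```text
time_s: 7.6
ee_pos: [0.5986, -0.0659, 0.1978]
eef_rot: [3.141, -0.001, 0.145]
force: [-1.7, -0.8, 4.9]
grip_width: 0.0135
grip_force: 12.0
```

>>> send_rows([
  [[0,0,0.03],[0,0,0.08],-1],
  [[0,0,0],[0,0,0.08],-1],
  [[0,0,0],[0,0,0.08],-1],
  [[0,0,0],[0,0,0.08],-1],
  [[0,0,0],[0,0,0.08],-1],
  [[0,0,0],[0,0,0.08],-1],
  [[0,0,0],[0,0,0.08],-1],
  [[0,0,0],[0,0,0.08],-1],
])

```text
time_s: 8.4
ee_pos: [0.5989, -0.0659, 0.1977]
eef_rot: [3.141, -0.002, 0.068]
force: [-2.5, -0.8, 11.2]
grip_width: 0.0149
grip_force: 12.7
```

>>> send_rows([
  [[0,0,0],[0,0,0.08],-1],
  [[0,0,0],[0,0,0.08],-1],
  [[0,0,0],[0,0,0.08],-1],
  [[0,0,0],[0,0,0.08],-1],
  [[0,0,0],[0,0,0.08],-1],
  [[0,0,0],[0,0,0.08],-1],
])

```text
time_s: 9.0
ee_pos: [0.599, -0.0659, 0.1976]
eef_rot: [3.141, -0.003, 0.01]
force: [0.3, 1.4, 9.0]
grip_width: 0.0156
grip_force: 13.2
```

The grip width grew from 14 to 15.6 mm, so the lid lags in the pads under the press. I'll ease the press and squeeze harder.

>>> send_rows([
  [[0,0,-0.03],[0,0,0],-1],
  [[0,0,0],[0,0,0],-1],
  [[0,0,0],[0,0,0],-1],
], squeeze=50)

```text
time_s: 9.3
ee_pos: [0.5988, -0.0661, 0.1978]
eef_rot: [3.141, -0.002, 0.009]
force: [-0.2, -2.1, 6.7]
grip_width: 0.014
grip_force: 48.4
```

>>> send_rows([
  [[0,0,0],[0,0,0.07],-1],
  [[0,0,0],[0,0,0.07],-1],
  [[0,0,0],[0,0,0.07],-1],
  [[0,0,0],[0,0,0.07],-1],
  [[0,0,0],[0,0,0.07],-1],
  [[0,0,0],[0,0,0.07],-1],
])

```text
time_s: 9.9
ee_pos: [0.5988, -0.0661, 0.1978]
eef_rot: [3.141, -0.002, -0.041]
force: [0.8, -1.7, 6.7]
grip_width: 0.0144
grip_force: 48.9
```

>>> send_rows([
  [[0,0,0],[0,0,0.07],-1],
  [[0,0,0],[0,0,0.07],-1],
  [[0,0,0],[0,0,0.07],-1],
  [[0,0,0],[0,0,0.07],-1],
  [[0,0,0],[0,0,0.07],-1],
  [[0,0,0],[0,0,0.07],-1],
])

```text
time_s: 10.5
ee_pos: [0.5983, -0.0659, 0.1968]
eef_rot: [3.141, 0.0, -0.094]
force: [2.3, -3.6, -4.4]
grip_width: 0.014
grip_force: 49.4
```

The force went from +6.7 to -4.4 N and z fell, so the keys found their pockets and the gripper is now carrying the lid. I'll lower it.

>>> send_rows([
  [[0,0,0.05],[0,0,0],-1],
  [[0,0,0.05],[0,0,0],-1],
  [[0,0,0],[0,0,0],-1],
], squeeze=20)

```text
time_s: 10.8
ee_pos: [0.5986, -0.0658, 0.1942]
eef_rot: [3.141, -0.001, -0.093]
force: [3.3, -2.4, -1.8]
grip_width: 0.0139
grip_force: 20.2
```

```bash
python3 - <<'E'
from h import *
o=get_obs(); print({k:np.round(o[k],4) for k in("time_s","ee_pos","eef_rot","force","moment")})
E
```

```text
{'time_s': np.float64(10.8), 'ee_pos': array([ 0.5986, -0.0658,  0.1942]), 'eef_rot': array([ 3.1415e+00, -7.0000e-04, -9.3000e-02]), 'force': array([ 3.3453, -2.3742, -1.8485]), 'moment': array([-0.7535, -0.7655,  0.339 ])}
```

>>> send_rows([
  [[0,0,0.05],[0,0,0],-1],
  [[0,0,0.05],[0,0,0],-1],
  [[0,0,0.02],[0,0,0],-1],
  [[0,0,0],[0,0,0],-1],
])

```text
time_s: 11.2
ee_pos: [0.5986, -0.0661, 0.1912]
eef_rot: [3.141, -0.001, -0.093]
force: [0.4, -3.9, 4.5]
grip_width: 0.0138
grip_force: 20.1
```

>>> send_rows([
  [[0,0,0.03],[0,0,0],-1],
  [[0,0,0],[0,0,0],-1],
  [[0,0,-0.04],[0,0,0],-0.3],
  [[0,0,0],[0,0,0],0.0],
  [[0,0,0],[0,0,0],0.0],
  [[0,0,-0.4],[0,0,0],0],
  [[0,0,-1],[0,0,0],0],
  [[0,0,-1],[0,0,0],0],
  [[-1,0,-1],[0,0,0],-0.5],
  [[-1,0,-1],[0,0,0],-1],
  [[-1,0,-0.5],[0,0,0],-1],
  [[-1,0,0],[0,0,0],-1],
])

```text
time_s: 12.4
ee_pos: [0.4781, -0.0545, 0.3407]
eef_rot: [3.141, -0.004, -0.093]
force: [0.9, 0.0, -0.2]
grip_width: 0.0182
grip_force: 0.0
```

>>> send_rows([
  [[-1,0,0],[0,0,0],-1],
  [[-1,0,0],[0,0,0],-1],
  [[-1,0,0],[0,0,0],-1],
  [[-0.5,0,0],[0,0,0],-1],
])

```text
time_s: 12.8
ee_pos: [0.3726, -0.0445, 0.3389]
eef_rot: [3.142, -0.002, -0.093]
force: [0.5, 0.5, -0.2]
grip_width: 0.0005
grip_force: 0.0
```

```bash
python3 - <<'E'
from h import *
o=get_obs(); print({k:np.round(o[k],4) for k in("time_s","qpos","ee_pos","eef_rot","force")})
D={n:camera(n) for n in("scene","top")}; pickle.dump(D,open("d0.pkl","wb"))
E
python3 an.py | grep -v "np.float"
python3 - <<'E'
from h import *
D=pickle.load(open("d0.pkl","rb"))
for n in D:
  W=pts(D[n]);z=W[...,2];x=W[...,0];y=W[...,1]
  m=np.isfinite(z)&(x>.5)&(x<.68)&(y<-.15)&(y>-.27)&(z>.156)&(z<.2)
  nn,l,st,ce=cv2.connectedComponentsWithStats(m.astype(np.uint8))
  for i in range(1,nn):
    if st[i,4]>8: q=W[l==i]; print(n,"btn",st[i],q.mean(0).round(4),cv2.minEnclosingCircle(q[:,:2].astype(np.float32)),np.percentile(q[:,2],[10,50,90]).round(4))
  m=np.isfinite(z)&(np.hypot(x-.599,y+.066)<.105)&(z>.175)&(z<.2)
  q=W[m]; A=np.c_[q[:,:2]-[.599,-.066],np.ones(len(q))]; print(n,"lid plane",np.linalg.lstsq(A,q[:,2],rcond=None)[0])
E
```

```text
{'time_s': np.float64(12.8), 'qpos': array([-2.1670e-01, -1.7860e-01,  1.7232e+00,  1.0000e-04,  1.5954e+00,
        1.4474e+00]), 'ee_pos': array([ 0.3726, -0.0445,  0.3389]), 'eef_rot': array([ 3.1415e+00, -1.6000e-03, -9.3300e-02]), 'force': array([ 0.4676,  0.5349, -0.2015])}
scene lid? [266 182  18  17 108] [ 0.5539 -0.1114  0.19  ] (0.5563, -0.1094, 0.0295) 0.18957676663076933
scene lid? [259 185   8   7  23] [ 0.5711 -0.1404  0.1898] (0.5711, -0.14, 0.0116) 0.18932084799356708
scene lid? [246 190  16  22  90] [ 0.6163 -0.1332  0.1901] (0.6173, -0.13, 0.0348) 0.1895394407464962
scene lid? [262 194   6   7  17] [ 0.5914 -0.1161  0.1899] (0.5934, -0.1182, 0.0127) 0.18925476491084253
scene lid? [245 194  53  36 425] [ 0.6205 -0.0605  0.1904] (0.6081, -0.0672, 0.0811) 0.18980828954316703
scene lid? [297 195   9   9  22] [ 0.5331 -0.0262  0.1897] (0.5324, -0.0303, 0.0144) 0.18932072102731376
scene lid? [264 200   7   6  17] [ 0.601  -0.0969  0.1902] (0.6005, -0.0962, 0.0105) 0.18996575072151808
scene lid? [295 203  13  16  66] [ 0.5615 -0.0075  0.19  ] (0.5627, -0.0041, 0.0262) 0.18
[... 1310 characters left out ...]
0776602437
scene btn [233 180  17  16 165] [ 0.5945 -0.2046  0.1666] ((0.5932227373123169, -0.210483580827713), 0.026652004569768906) [0.1596 0.1657 0.1747]
scene btn [247 187  13  14  25] [ 0.598  -0.1539  0.1851] ((0.6000093817710876, -0.1546836942434311), 0.027024399489164352) [0.1834 0.1856 0.1886]
scene lid plane [-0.00487265 -0.0043428   0.18749448]
top btn [376 161   2  11  11] [ 0.6009 -0.1521  0.1849] ((0.6017751693725586, -0.15035390853881836), 0.014753867872059345) [0.1812 0.1864 0.1872]
top btn [387 164  15  14 167] [ 0.5927 -0.2045  0.1652] ((0.5935826897621155, -0.20562614500522614), 0.02179046906530857) [0.1592 0.1631 0.1726]
top lid plane [-0.00094579  0.00102789  0.18525242]
```

View pics/crop0.png

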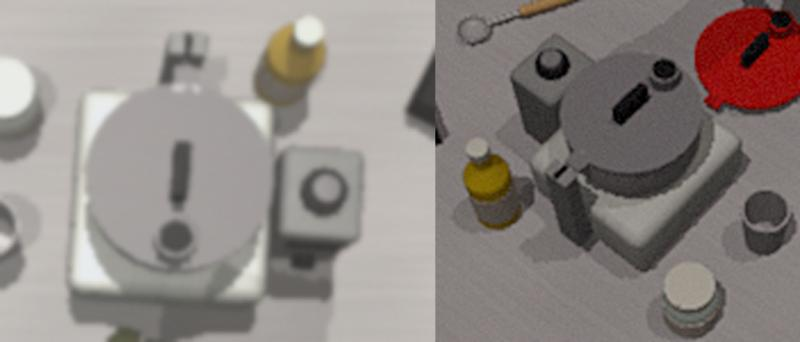

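The lid's tongue now faces the post and its top is down about 6.7 mm in both views, tilted less than 0.4°, so it is seated flat. Next I'll locate the button top.

```bash
python3 - <<'E'
from h import *
D=pickle.load(open("d0.pkl","rb"))
for n in D:
  W=pts(D[n]);z=W[...,2];x=W[...,0];y=W[...,1]
  r=np.isfinite(z)&(np.hypot(x-.593,y+.205)<.03)
  print(n,np.histogram(z[r],bins=np.arange(.144,.19,.003)))
  for t in(.164,.168,.170):
    m=r&(z>t); q=W[m]; print(t,m.sum(),q.mean(0).round(4),[np.round(v,4) for v in cv2.minEnclosingCircle(q[:,:2].astype(np.float32))],np.median(q[:,2]).round(4))
E
```

```text
scene (array([ 7, 26, 48, 30, 16, 30, 36, 22, 13, 29, 13,  7,  2,  0,  0]), array([0.144, 0.147, 0.15 , 0.153, 0.156, 0.159, 0.162, 0.165, 0.168,
       0.171, 0.174, 0.177, 0.18 , 0.183, 0.186, 0.189]))
0.164 99 [ 0.5941 -0.2061  0.1706] [array([ 0.5928, -0.2074]), np.float64(0.0214)] 0.1712
0.168 64 [ 0.5927 -0.2065  0.1732] [array([ 0.5929, -0.2068]), np.float64(0.0157)] 0.1731
0.17 54 [ 0.5925 -0.2068  0.174 ] [array([ 0.5929, -0.2068]), np.float64(0.0157)] 0.1735
top (array([25, 58, 46, 16, 16, 51, 27,  8, 33, 29,  3,  0,  0,  0,  0]), array([0.144, 0.147, 0.15 , 0.153, 0.156, 0.159, 0.162, 0.165, 0.168,
       0.171, 0.174, 0.177, 0.18 , 0.183, 0.186, 0.189]))
0.164 79 [ 0.5928 -0.2052  0.1702] [array([ 0.5927, -0.2059]), np.float64(0.0197)] 0.1703
0.168 65 [ 0.5933 -0.2048  0.1712] [array([ 0.5935, -0.206 ]), np.float64(0.0136)] 0.1708
0.17 46 [ 0.5931 -0.2058  0.172 ] [array([ 0.5934, -0.205 ]), np.float64(0.0131)] 0.172
```

>>> send_rows([
  [[0.98,0.585,0],[0,0,0],-1],
  [[0.98,0.585,0],[0,0,0],-1],
  [[0.98,0.585,0],[0,0,0],-1],
  [[0.98,0.585,0],[0,0,0],-1],
  [[0.98,0.585,0],[0,0,0],-1],
  [[0.98,0.585,0],[0,0,0],-1],
  [[0.98,0.585,0],[0,0,0],-1],
  [[0.98,0.585,0],[0,0,0],-1],
  [[0,0,1],[0,0,0],-1],
  [[0,0,1],[0,0,0],-1],
  [[0,0,1],[0,0,0],-1],
  [[0,0,1],[0,0,0],-1],
])

```text
time_s: 14.1
ee_pos: [0.5961, -0.2067, 0.216]
eef_rot: [-3.141, 0.0, -0.093]
force: [0.3, 0.0, -0.1]
grip_width: 0.0003
grip_force: 0.0
```

>>> send_rows([
  [[0,0,0.4],[0,0,0],-1],
  [[0,0,0.3],[0,0,0],-1],
  [[0,0,0.2],[0,0,0],-1],
  [[0,0,0],[0,0,0],-1],
])

```text
time_s: 14.5
ee_pos: [0.5957, -0.2067, 0.1909]
eef_rot: [3.142, -0.0, -0.093]
force: [-0.9, -0.3, 0.2]
grip_width: 0.0007
grip_force: 0.0
```

>>> send_rows([
  [[-0.09,0,0.3],[0,0,0],-1],
  [[0,0,0.2],[0,0,0],-1],
  [[0,0,0.1],[0,0,0],-1],
  [[0,0,0],[0,0,0],-1],
])

```text
time_s: 14.9
ee_pos: [0.5927, -0.2063, 0.1725]
eef_rot: [-3.141, 0.0, -0.093]
force: [-0.1, 1.3, -0.5]
grip_width: 0.0007
grip_force: 0.0
```

>>> send_rows([
  [[0,0,0.07],[0,0,0],-1],
  [[0,0,0.07],[0,0,0],-1],
  [[0,0,0],[0,0,0],-1],
])

```text
time_s: 15.2
ee_pos: [0.5929, -0.2064, 0.1687]
eef_rot: [3.141, -0.001, -0.093]
force: [0.6, 0.1, 2.9]
grip_width: 0.0004
grip_force: 1.7
```

>>> send_rows([
  [[0,0,0.07],[0,0,0],-1],
  [[0,0,0.06],[0,0,0],-1],
  [[0,0,0],[0,0,0],-1],
])

```text
time_s: 15.5
ee_pos: [0.593, -0.2064, 0.1661]
eef_rot: [3.141, -0.002, -0.093]
force: [-4.6, 1.1, 12.7]
grip_width: 0.0004
grip_force: 6.7
```

>>> send_rows([
  [[0,0,0.05],[0,0,0],-1],
  [[0,0,0.04],[0,0,0],-1],
  [[0,0,0],[0,0,0],-1],
])

```text
time_s: 15.8
ee_pos: [0.5932, -0.2065, 0.1658]
eef_rot: [3.14, -0.003, -0.093]
force: [-11.4, 3.7, 30.4]
grip_width: 0.0004
grip_force: 15.3
```

The button hit a hard stop at 0.166, with force rising to 30 N against the 5 N spring, so it is fully down. I'll let go and back away.

>>> send_rows([
  [[0,0,-0.2],[0,0,0],-1],
  [[0,0,-0.5],[0,0,0],-1],
  [[0,0,-1],[0,0,0],-1],
  [[0,0,-1],[0,0,0],-1],
  [[0,0,-1],[0,0,0],-1],
  [[0,0,-1],[0,0,0],-1],
  [[-1,-0.5,-0.5],[0,0,0],-1],
  [[-1,-0.5,0],[0,0,0],-1],
  [[-1,-0.5,0],[0,0,0],-1],
  [[-1,-0.5,0],[0,0,0],-1],
  [[-1,-0.5,0],[0,0,0],-1],
  [[-1,-0.5,0],[0,0,0],-1],
])

```text
time_s: 17.0
ee_pos: [0.4206, -0.0992, 0.3181]
eef_rot: [-3.142, 0.0, -0.093]
force: [0.3, 0.1, 0.6]
grip_width: 0.0001
grip_force: 0.0
```

```bash
python3 - <<'E'
from h import *
D={n:camera(n) for n in("scene","top")}; pickle.dump(D,open("d0.pkl","wb"))
print(get_obs()["force"],get_obs()["time_s"])
for n in D:
  W=pts(D[n]);z=W[...,2];x=W[...,0];y=W[...,1]
  m=np.isfinite(z)&(np.hypot(x-.599,y+.066)<.085)&(z>.175)&(z<.2)
  q=W[m]; A=np.c_[q[:,:2]-[.599,-.066],np.ones(len(q))]; print(n,"lid plane",np.linalg.lstsq(A,q[:,2],rcond=None)[0])
  m=np.isfinite(z)&(np.hypot(x-.593,y+.206)<.03)&(z>.168); print("btn",m.sum(),np.median(z[m]))
E
python3 an.py >/dev/null
```

```text
[0.37807114 0.15710432 0.32391366] 17.1
scene lid plane [-0.00777107 -0.00413717  0.18752226]
btn 66 0.17340218612728314
top lid plane [-5.06218014e-05  9.82903802e-04  1.85286271e-01]
btn 60 0.17104983826466483
```

View pics/crop0.png

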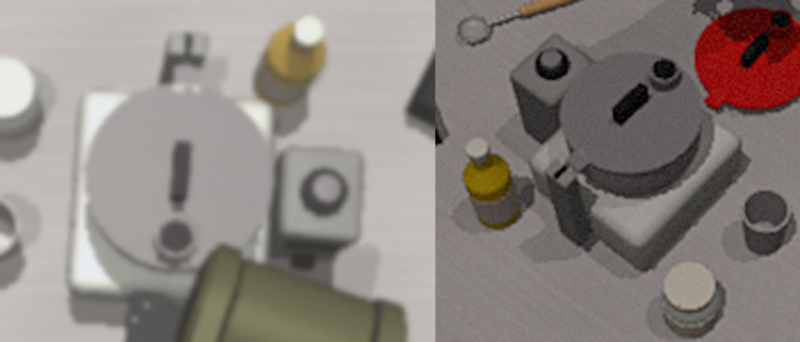

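The lid is flat and home with its tongue at the post. The button has sprung back up, the bystanders haven't moved, and the arm is clear.

```bash
python3 -c "
from station import *
print(hand_in())"
```

```text
the job is handed in; nothing more can be done
None
```

I turned the grey lid until it dropped flat on the rim with its tongue at the post, then pressed the pulse button to its stop and released it; the bottle, cup and jar were not touched, and I handed the job in at about 17 s (no verdict was returned).

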